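Lay out engine-mount packing plates by length

ROBOT

A 6-joint arm with a two-finger parallel gripper is mounted at the origin on the work surface. World frame = base frame: x ahead of the robot, y to its left, z up, the work surface at z = 0. Lengths are in mm, angles in rad, forces in N, time in s.
With the tool pointing down it reaches from about 400 to 925 mm from the base axis. Payload 12.5 kg.
Tool frame: the origin (TCP) lies at the very end of the fingers, on their centre line; the grasp point (between the pads) lies 19 mm behind it; y points along the fingers, z is the direction in which the jaws open and shut, and the axes are right-handed (so a half turn about y gives the same grasp; the last joint's range is limited). The gripper opens to 95 mm and grips with 3 to 60 N. Pads are 20 mm wide; open, the fingers measure 119 mm over their backs; the gripper's body (75 mm by 180 mm) begins 59 mm behind the grasp point.
Start: joints at [1.044, 0.491, 1.559, -0, 1.092, -0.106], TCP at [255.293, 570.502, 214.661] pointing down, gripper open.
Joint ranges: [-3.1, 3.1], [-0.84, 2.19], [0.05, 2.79], [-1.13, 4.28], [0.06, 2.93], [-2.69, 2.69]. Speed limits (rad/s): [2.22, 2.22, 2.79, 3.14, 3.14, 3.14].

INTERFACE

Orientations are given as [roll, pitch, yaw] about the fixed x, y, z axes, in that order (R = Rz(yaw) Ry(pitch) Rx(roll)).
In Python, from cell import env, optics gives the robot as it stands.
- The arm moves only by the tool drive_tool, never from a script. Its argument "steps" is a list of rows, each an object with "slide": the shift along the tool's x, y, z in m, a list of three; "dr": the turn, a rotation vector about the tool's x, y, z in rad, a list of three; "fingers": the finger opening in m, from 0 to 0.0951. A call has 1 to 5 rows; each row is the pose to reach, as a shift and turn from the pose commanded when the call began, along the tool's axes at that moment; what a row does not reach only later rows make up. A row lasts 1/12 s, in which the tool goes at most 41.7 mm and 7.16 degrees, less where a joint would pass 70% of its speed; a pose out of reach is approached as far as the arm can. A call with a gripper value outside its range is refused whole. The fingers move at their own pace and stop on an object; the grip force is fixed at half the most. Time passes only in rows, so rows that repeat a pose let the fingers close. It gives the time, the measured TCP pose, the force and the opening at its end, in the units of the state.
- env.state(): the state, without advancing time (a new reading comes with each control period).
- optics.read_camera(name): name is "scene" or "top" or "wrist"; returns the picture (420x560x3 uint8, red, green, blue); there is no depth.
- optics.camera_model(name): a dict with "mtx" (3x3 intrinsics, pixels), "R" (3x3) and "t" (3): a world point X has camera coordinates R X + t. Camera axes: x right, y down, z forward; pixel columns grow to the right and rows downward; lengths in mm; the calibration is good to about 2 mm. A picture is of the moment at which its call begins: read the wrist's pose just before it. camera_model takes no time and is no camera call; for the wrist camera it gives the pose at the moment of the call.
- env.job_done(): hands the job in, once; it reports no verdict.
The state is a dict: "t": time; "joints": joint angles; "qvel": joint speeds; "tau": joint torques, N m; "eef_pos": TCP position; "tcp_rot": TCP orientation; "ft_force": force on the tool from outside, world axes, zero at the start; "moment": the same for the moment, N m; "opening": opening from 0.0 (shut) to 1.0 (fully open).
Only numpy, scipy, OpenCV 4.12 (cv2) and the standard library are available. Lean on these libraries where they do the work, as an engineer would, in place of code of your own. Each camera call takes 0.05 s, during which the arm holds its last target.

TASK

Lay the four packing plates out on the plywood board in order of length, one flat on each painted mark, centred on it and lying along it: the longest on the red mark, then shorter and shorter along the row. The brass plate is still caught under the engine mount: draw it out level without shifting or tipping the mount, which stays on its two bars. Leave the yellow can standing where it is.

Things in the scene. Friction and masses are not known exactly. Their poses are not given: they have to be found in the camera images.
- plate_130: Blue painted packing plate, 130 mm long (its x), 34 wide (y), 8 thick, a hole spot near each end. Origin: centre of underside. The longest. Starts flat on the table. 0.22 kg.
- plate_110: Brass packing plate, 110 mm long (its x), 34 wide (y), 8 thick, a hole spot near each end. Origin: centre of underside. Second longest. Flat on the table, 35 to 53 mm of its +x end under the mount, between the mount's bars; its -x end sticks out towards the robot. The mount partly rests on it (drags a few N): draw it along its own -x, level, at least 60 mm before lifting. 0.2 kg.
- plate_90: Green painted packing plate, 90 mm long (its x), 34 wide (y), 8 thick, a hole spot near each end. Origin: centre of underside. The third longest. Starts flat on the table. 0.1 kg.
- plate_70: Black plastic packing plate, 70 mm long (its x), 34 wide (y), 8 thick, a hole spot near each end. Origin: centre of underside. The shortest. Starts flat on the table. 0.06 kg.
- mark_red: Red painted rectangle on the layout board, 142 mm long (its x), 44 wide (y). Origin: its centre, on the board's top, 12 mm above the table. At either end of the row; the longest plate goes here. The four marks are parallel, centres 80 mm apart along their y. Board: 160 x 340 x 12 mm, fixed, row centred on it.
- mark_mid_a: White painted rectangle on the layout board, 142 mm long (its x), 44 wide (y). Origin: its centre, on the board's top, 12 mm above the table. One of the two inner marks: which plate goes here depends on which end is red.
- mark_mid_b: White painted rectangle on the layout board, 142 mm long (its x), 44 wide (y). Origin: its centre, on the board's top, 12 mm above the table. The other inner mark.
- mark_end: White painted rectangle on the layout board, 142 mm long (its x), 44 wide (y). Origin: its centre, on the board's top, 12 mm above the table. At the end of the row away from the red mark; the shortest plate goes here.
- mount: Engine mount, the load, loose, about 0.8 kg: white foot 80 (x) by 110 (y) by 10 mm, black rubber cone 66 mm across and steel stud, 54 mm tall in all. Origin: centre of underside, 8 mm above the table. It bridges two fixed dark steel bars 8 mm high, 22 wide, 80 long (x), centred at y = -42 and +42 mm, and stays on them once the brass plate is out.
- can: Bystander: yellow can with a pale band and top, 56 mm diameter, 150 mm tall, standing on the table to the left of the board. Origin: centre of its underside.
Mind the look-alikes: they are no part of the job. Several things have the shape of the plate_110; the one meant has the colours described above.

How it is judged (in metres and radians):
At the end, for the whole second after the job is handed in: Each plate flat on its own mark in order from the red one (blue, brass, green, black): centre within 12 mm, length within 0.2 rad of the mark's. Mount within 15 mm of its start, tipped under 0.15 rad; can within 30 mm, tipped under 0.2 rad; all released and at rest (((horizontal distance between mark_mid_a and mark_red below 0.12 m and horizontal distance between plate_130 and mark_red below 0.012 m and angle between the x axis of plate_130 and the x axis of mark_red, either way round below 0.2 rad and z of plate_130 in the frame of mark_red below 0.005 m and angle between each of plate_130, plate_110, plate_90, plate_70's own z axis and vertical below 0.06 rad and horizontal distance between plate_110 and mark_mid_a below 0.012 m and angle between the x axis of plate_110 and the x axis of mark_mid_a, either way round below 0.2 rad and z of plate_110 in the frame of mark_mid_a below 0.005 m and horizontal distance between plate_90 and mark_mid_b below 0.012 m and angle between the x axis of plate_90 and the x axis of mark_mid_b, either way round below 0.2 rad and z of plate_90 in the frame of mark_mid_b below 0.005 m and horizontal distance between plate_70 and mark_end below 0.012 m and angle between the x axis of plate_70 and the x axis of mark_end, either way round below 0.2 rad and z of plate_70 in the frame of mark_end below 0.005 m) or (horizontal distance between mark_mid_b and mark_red below 0.12 m and horizontal distance between plate_130 and mark_red below 0.012 m and angle between the x axis of plate_130 and the x axis of mark_red, either way round below 0.2 rad and z of plate_130 in the frame of mark_red below 0.005 m and angle between each of plate_130, plate_110, plate_90, plate_70's own z axis and vertical below 0.06 rad and horizontal distance between plate_110 and mark_mid_b below 0.012 m and angle between the x axis of plate_110 and the x axis of mark_mid_b, either way round below 0.2 rad and z of plate_110 in the frame of mark_mid_b below 0.005 m and horizontal distance between plate_90 and mark_mid_a below 0.012 m and angle between the x axis of plate_90 and the x axis of mark_mid_a, either way round below 0.2 rad and z of plate_90 in the frame of mark_mid_a below 0.005 m and horizontal distance between plate_70 and mark_end below 0.012 m and angle between the x axis of plate_70 and the x axis of mark_end, either way round below 0.2 rad and z of plate_70 in the frame of mark_end below 0.005 m)) and distance of mount from where it was at the start of the episode below 0.015 m and angle between mount's own z axis and vertical below 0.15 rad and distance of can from where it was at the start of the episode below 0.03 m and angle between can's own z axis and vertical below 0.2 rad and linear speed of each of plate_130, plate_110, plate_90, plate_70, mount, can below 0.02 m/s and angular speed of each of plate_130, plate_110, plate_90, plate_70, mount, can below 0.3 rad/s); the robot touches nothing.
It fails at once if the engine mount is shifted by more than 15 mm or tipped by more than 0.15 rad (distance of mount from where it was at the start of the episode above 0.015 m or angle between mount's own z axis and vertical above 0.15 rad).
It fails at once if the yellow can is shifted by more than 30 mm or tipped over (distance of can from where it was at the start of the episode above 0.03 m or angle between can's own z axis and vertical above 0.2 rad).
It also fails if it takes over 96 s, if anything falls off the work surface, if the arm or the gripper's body presses on something with over 40 N, if the wrist force passes 120 N, or if a joint passes its speed limit or range.

## Working session

There is one attempt and no reset: what is moved stays moved. The work goes in short steps, Python scripts to look and compute and a tool call to move; the robot and the scene stay as the last step left them, time stands still between calls to the robot, and variables do not carry over. Pictures are saved under pics/ and viewed, and the job is handed in when it is done.

Besides the shell and the picture viewer there is one more tool, called after ">>>" as a command line: name --argument value ..., lists and objects as JSON in quotes. drive_tool: Moves the arm, as the interface text tells. Its arguments: {"type":"object","properties":{"steps":{"type":"array","items":{"type":"object","properties":{"slide":{"type":"array","items":{"type":"number"}},"dr":{"type":"array","items":{"type":"number"}},"fingers":{"type":"number"}}}}},"required":["steps"]}

```bash
ls; mkdir -p pics; python3 - <<'E'
from cell import env, optics
import cv2
s=env.state(); print(s)
for n in ("scene","top","wrist"):
    m=optics.camera_model(n); im=optics.read_camera(n); cv2.imwrite(f"pics/{n}0.png",im[:,:,::-1]); print(n,m)
E
```

```text
pics
{'t': 0.0, 'joints': array([ 1.04439115e+00,  4.91568007e-01,  1.55945675e+00, -6.13491992e-06,
        1.09173688e+00, -1.05587970e-01]), 'qvel': array([-0.00010586, -0.00056077, -0.0007441 , -0.00022855,  0.00097863,
        0.00079663]), 'tau': array([ 4.83063650e-04, -6.12658167e+01, -2.58181876e+01,  6.93333079e-02,
        4.81822772e-02, -1.03505884e-04]), 'eef_pos': array([255.16013986, 570.25985511, 214.05399937]), 'tcp_rot': array([-1.57195937e+00,  1.17790568e-04, -4.20814447e-01]), 'ft_force': array([ 0.06647021, -0.15458595, -0.41459988]), 'moment': array([0.02367846, 0.02079798, 0.0450056 ]), 'opening': 0.9941783761988604}
scene {'mtx': array([[500.20288248,   0.        , 271.46205177],
       [  0.        , 500.20288248, 212.67915645],
       [  0.        ,   0.        ,   1.        ]]), 'R': array([[-0.88106123,  0.4725852 , -0.01985792],
       [ 0.28864897,  0.50393326, -0.81408417],
       [-0.37471707, -0.72298997, -0.58040729]]), 't': array([ 408.39146442,  -92.24249808, 1392.64962932])}
top {'mtx': array([[508.6400727 ,   0.        , 280.91861386],
       [  0.        , 508.6400727 , 204.93151651],
       [  0.        ,   0.        ,   1.        ]]), 'R': array([[ 0.01407052, -0.99974257, -0.01779911],
       [-0.9829356 , -0.01056439, -0.1836464 ],
       [ 0.18341109,  0.02007937, -0.98283121]]), 't': array([  41.02600853,  481.05756913, 1117.32647038])}
wrist {'mtx': array([[374.01511974,   0.        , 276.11141134],
       [  0.        , 374.01511974, 210.4197574 ],
       [  0.        ,   0.        ,   1.        ]]), 'R': array([[ 4.09088786e-01,  9.12494419e-01,  5.47478483e-04],
       [ 8.80562350e-01, -3.94930216e-01,  2.61992503e-01],
       [ 2.39282913e-01, -1.06696106e-01, -9.65069753e-01]]), 't': array([-624.81672446,  -28.85360823,  389.23680433])}
```

View pics/top0.png

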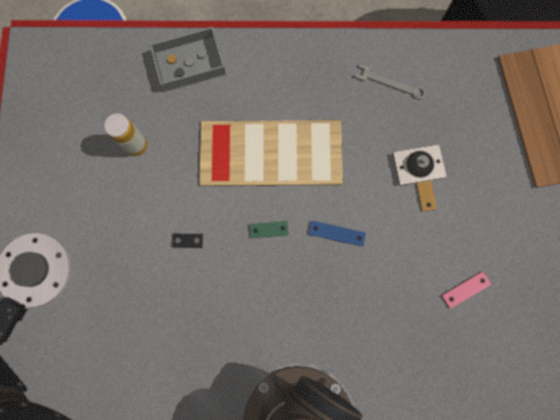

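View pics/scene0.png

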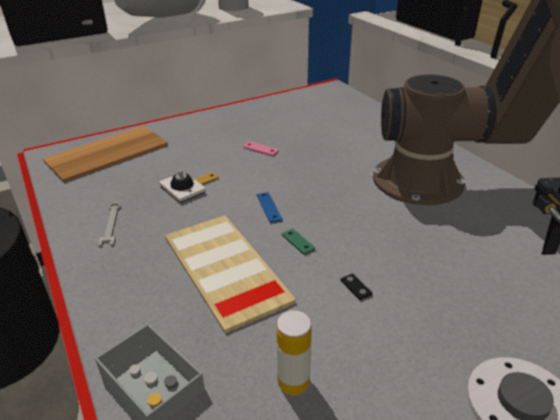

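View pics/wrist0.png

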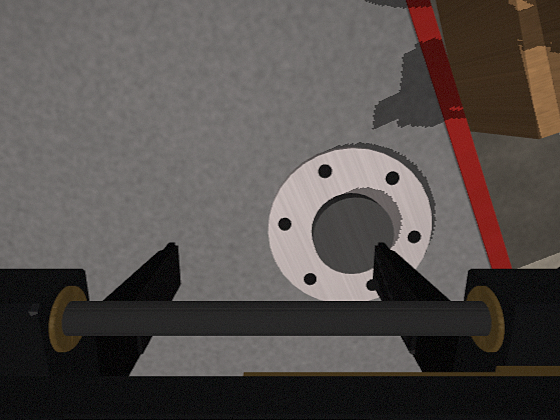

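The top view shows the following:
- **Marks:** red at (221,153), white at (254,153), (287,153) and (320,153).
- **Plates:** black (187,240), green (269,230), blue (337,233). Brass is at (427,195) under the mount (420,165).
- **Look-alike:** a pink plate at (467,290).
- **Can:** base near (135,148).

Next I'll measure these and take an enlarged crop of the brass candidates.

```bash
cat > h.py <<'E'
import numpy as np, cv2
def bp(m,uv,z):
    K,R,t=m["mtx"],np.array(m["R"]),np.array(m["t"])
    uv=np.atleast_2d(uv).astype(float)
    d=(np.linalg.inv(K)@np.c_[uv,np.ones(len(uv))].T).T@R   # R^T d
    c=-R.T@t
    return c+d*((z-c[2])/d[:,2])[:,None]
def pj(m,X):
    X=np.atleast_2d(X).astype(float); c=X@np.array(m["R"]).T+m["t"]; p=c@m["mtx"].T
    return p[:,:2]/p[:,2:]
def rect(m,mask,z):
    cs,_=cv2.findContours(mask.astype(np.uint8),cv2.RETR_EXTERNAL,cv2.CHAIN_APPROX_NONE)
    c=max(cs,key=cv2.contourArea)[:,0]
    P=bp(m,c,z)[:,:2].astype(np.float32)
    (cx,cy),(w,h),a=cv2.minAreaRect(P)
    if w<h: a+=90; w,h=h,w
    a=(a+90)%180-90
    return cx,cy,w,h,np.radians(a),c.mean(0)
E
python3 - <<'E'
import cv2,numpy as np
from cell import optics
from h import *
m=optics.camera_model("top"); im=cv2.imread("pics/top0.png"); hsv=cv2.cvtColor(im,cv2.COLOR_BGR2HSV)
def win(u0,u1,v0,v1):
    w=np.zeros(im.shape[:2],bool); w[v0:v1,u0:u1]=1; return w
H,S,V=[hsv[...,i].astype(int) for i in range(3)]
r={"red":((S>150)&((H<8)|(H>172))&win(205,240,115,190),12),
"m1":((S<60)&(V>150)&win(242,268,115,190),12),"m2":((S<60)&(V>150)&win(274,302,115,190),12),"m3":((S<60)&(V>150)&win(306,335,115,190),12),
"blue":((S>100)&(H>95)&(H<125)&win(295,380,210,255),8),
"green":((S>70)&(H>50)&(H<95)&win(240,300,215,245),8),
"black":((V<60)&win(160,215,225,255),8),
"brass":((S>100)&(H>8)&(H<30)&win(405,450,175,220),8),
"foot":((S<60)&(V>150)&win(385,455,135,195),18),
"pink":((S>80)&((H>150))&win(430,500,260,315),8)}
for k,(mk,z) in r.items():
    print(k,np.round(rect(m,mk,z),2) if 0 else [np.round(x,2) for x in rect(m,mk,z)])
cv2.imwrite("pics/crop1.png",cv2.resize(im[125:315,370:510],None,fx=4,fy=3.1,interpolation=cv2.INTER_CUBIC))
E
```

```text
red [np.float64(613.97), np.float64(194.73), np.float64(137.93), np.float64(41.06), np.float64(0.03), array([220.48, 152.3 ])]
m1 [np.float64(615.92), np.float64(114.34), np.float64(139.91), np.float64(43.69), np.float64(0.02), array([253.65, 152.19])]
m2 [np.float64(616.62), np.float64(35.07), np.float64(139.32), np.float64(43.57), np.float64(0.01), array([286.99, 151.99])]
m3 [np.float64(618.81), np.float64(-45.28), np.float64(141.72), np.float64(43.94), np.float64(0.02), array([320.51, 151.4 ])]
blue [np.float64(421.98), np.float64(-82.6), np.float64(126.63), np.float64(31.19), np.float64(1.35), array([336.48, 233.17])]
green [np.float64(429.23), np.float64(76.77), np.float64(86.12), np.float64(28.63), np.float64(-1.47), array([268.66, 229.29])]
black [np.float64(401.72), np.float64(266.9), np.float64(67.9), np.float64(28.17), np.float64(-1.56), array([186.97, 240.28])]
brass [np.float64(513.35), np.float64(-293.73), np.float64(68.79), np.float64(33.98), np.float64(0.16), array([426.02, 195.58])]
foot [np.float64(587.41), np.float64(-279.18), np.float64(111.58), np.float64(81.56), np.float64(-1.39), array([419.62, 164.29])]
pink [np.float64(296.54), np.float64(-375.26), np.float64(110.36), np.float64(34.82), np.float64(-1.04), array([465.56, 289.64])]
```

View pics/crop1.png

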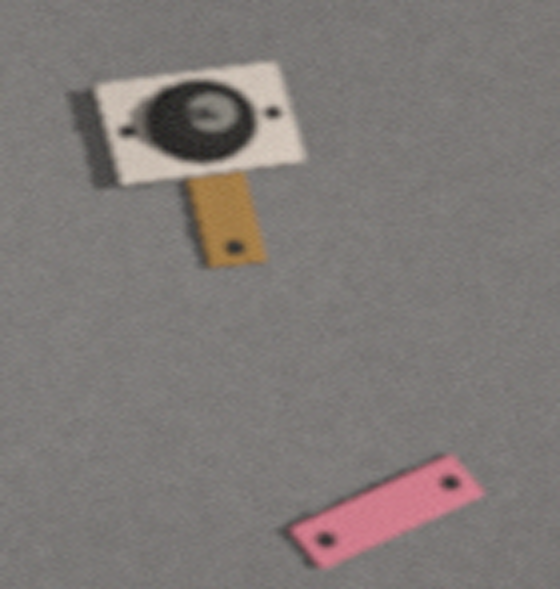

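The enlarged crop settles it. The brass-coloured plate at about (427,195), partly under the white foot, is plate_110. The pink one at (467,290) is the decoy. The measured sizes agree: marks about 140x43 mm with 80 mm pitch, plates within 2–5 mm, foot 112x82. So blue goes on red, brass on m1, green on m2 and black on m3.

Black is nearest to the tool, so I start there.

```bash
cat > go.py <<'E'
import sys,numpy as np
from cell import env
from scipy.spatial.transform import Rotation as Ro
a=[float(v) for v in sys.argv[1:5]]
s=env.state(); p=np.array(s["eef_pos"]); R0=Ro.from_euler("xyz",s["tcp_rot"])
R1=Ro.from_euler("xyz",[-np.pi/2,0,a[3]])
print("t",round(s["t"],2),"p",p.round(1),"rot",np.round(s["tcp_rot"],3),"F",np.round(s["ft_force"],1),"op",round(s["opening"]*95.1,1),"q",np.round(s["joints"],2))
print("slide",(R0.inv().apply(np.array(a[:3])-p)/1000).round(4).tolist(),"dr",(R0.inv()*R1).as_rotvec().round(4).tolist())
E
python3 go.py 401.7 266.9 60 -1.56
```

```text
t 0.15 p [255.2 570.3 214.2] rot [-1.572  0.    -0.421] F [ 0.7 -0.5  0.2] op 95.3 q [ 1.04  0.49  1.56  0.    1.09 -0.11]
slide [0.2577, 0.1544, -0.217] dr [0.0008, 1.1392, 0.0004]
```

>>> drive_tool --steps '[{"slide":[0.129,0.06,-0.109],"dr":[0,0.57,0],"fingers":0.06},{"slide":[0.129,0.06,-0.109],"dr":[0,0.57,0],"fingers":0.06},{"slide":[0.129,0.06,-0.109],"dr":[0,0.57,0],"fingers":0.06},{"slide":[0.129,0.06,-0.109],"dr":[0,0.57,0],"fingers":0.06},{"slide":[0.129,0.06,-0.109],"dr":[0,0.57,0],"fingers":0.06}]'

```text
t: 0.57
eef_pos: [329.1, 414.1, 152.9]
tcp_rot: [-1.574, -0.001, -1.0]
ft_force: [-0.4, 0.4, 0.5]
opening: 0.704
```

```bash
python3 go.py 401.7 266.9 60 -1.56
```

```text
t 0.57 p [329.1 414.1 152.9] rot [-1.574e+00 -1.000e-03 -1.000e+00] F [-0.4  0.4  0.5] op 66.9 q [ 0.77  0.43  1.86 -0.    0.85  0.2 ]
slide [0.163, 0.0932, -0.0182] dr [0.0029, 0.5605, 0.0022]
```

>>> drive_tool --steps '[{"slide":[0.163,0.093,-0.018],"dr":[0,0.56,0],"fingers":0.06},{"slide":[0.163,0.093,-0.018],"dr":[0,0.56,0],"fingers":0.06},{"slide":[0.163,0.093,-0.018],"dr":[0,0.56,0],"fingers":0.06},{"slide":[0.163,0.093,-0.018],"dr":[0,0.56,0],"fingers":0.06},{"slide":[0.163,0.093,-0.018],"dr":[0,0.56,0],"fingers":0.06}]'

```text
t: 0.98
eef_pos: [403.2, 269.1, 59.8]
tcp_rot: [-1.573, -0.001, -1.559]
ft_force: [0.7, 0.0, 0.8]
opening: 0.63
```

```bash
python3 - <<'E'
from cell import env,optics
import cv2
from h import *
m=optics.camera_model("wrist"); im=optics.read_camera("wrist")[:,:,::-1].copy()
s=env.state();p=s["eef_pos"]
for q in pj(m,[[401.7,266.9,8],[401.7,301.9,8],[401.7,231.9,8],[p[0],p[1],8]]): cv2.circle(im,tuple(int(v) for v in q),4,(0,0,255),1)
cv2.imwrite("pics/w1.png",im)
E
python3 go.py 401.7 266.9 2.5 -1.56
```

```text
t 1.03 p [403.7 267.8  58.8] rot [-1.574 -0.002 -1.562] F [ 0.6 -1.  -1.5] op 59.9 q [ 0.45  0.53  2.05 -0.    0.56  0.44]
slide [0.0008, 0.0563, -0.0018] dr [0.0033, -0.002, 0.0019]
```

View pics/w1.png

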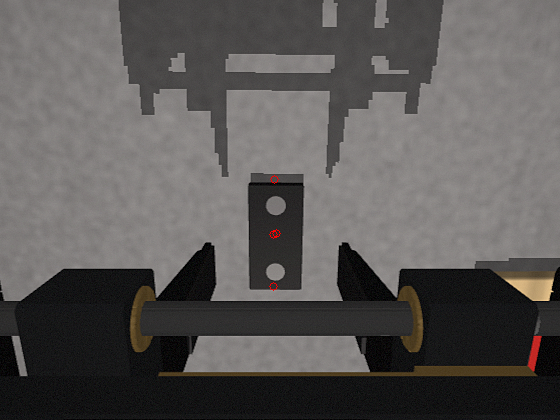

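The wrist view shows the black plate centred at about (275,236) between the open fingers, 1 mm from the predicted point. I'll descend and grip.

>>> drive_tool --steps '[{"slide":[0.001,0.03,-0.002],"dr":[0,0,0],"fingers":0.06},{"slide":[0.001,0.056,-0.002],"dr":[0.003,-0.002,0.002],"fingers":0.06},{"slide":[0.001,0.056,-0.002],"dr":[0.003,-0.002,0.002],"fingers":0.06},{"slide":[0.001,0.056,-0.002],"dr":[0.003,-0.002,0.002],"fingers":0.025},{"slide":[0.001,0.056,-0.002],"dr":[0.003,-0.002,0.002],"fingers":0.025}]'

```text
t: 1.45
eef_pos: [401.1, 271.5, 6.5]
tcp_rot: [-1.567, 0.002, -1.548]
ft_force: [0.8, -0.3, 0.4]
opening: 0.543
```

>>> drive_tool --steps '[{"slide":[0,0,0],"dr":[0,0,0],"fingers":0.025},{"slide":[0,0,0],"dr":[0,0,0],"fingers":0.025},{"slide":[0,0,0],"dr":[0,0,0],"fingers":0.025}]'

```text
t: 1.7
eef_pos: [401.3, 271.5, 6.7]
tcp_rot: [-1.566, 0.003, -1.548]
ft_force: [-1.0, 0.1, 6.1]
opening: 0.349
```

```bash
python3 go.py 618.8 -45.3 70 0.02; python3 go.py 401.7 267 70 -1.57
```

```text
t 1.7 p [401.3 271.5   6.7] rot [-1.566  0.003 -1.548] F [-1.   0.1  6.1] op 33.2 q [0.46 0.63 2.08 0.   0.42 0.43]
slide [0.3214, -0.0632, 0.2107] dr [-0.0062, -1.5685, 0.0015]
t 1.7 p [401.3 271.5   6.7] rot [-1.566  0.003 -1.548] F [-1.   0.1  6.1] op 33.2 q [0.46 0.63 2.08 0.   0.42 0.43]
slide [0.0043, -0.0633, 0.0006] dr [-0.0049, 0.0215, -0.003]
```

The measured pose overshoots while the arm is still settling, so the grip came out 4 mm too high and 4 mm off along the plate. From here I'll track the commanded pose instead. I'll open, correct and grip again.

```bash
cat > go.py <<'E'
# go.py a sx sy sz rx ry rz  -> apply a made move to the tracked commanded pose
# go.py x y z yaw            -> numbers to target
import sys,json,numpy as np
from cell import env
from scipy.spatial.transform import Rotation as Ro
def load(): d=json.load(open("cmd.json")); return np.array(d["p"]),Ro.from_quat(d["q"])
def save(p,R): json.dump({"p":list(p),"q":list(R.as_quat())},open("cmd.json","w"))
if __name__=="__main__":
    v=sys.argv[1:]
    while v and v[0]=="a":
        f=[float(x) for x in v[1:7]]; v=v[7:]
        p,R=load(); p=p+R.apply(np.array(f[:3]))*1000; R=R*Ro.from_rotvec(f[3:]); save(p,R)
    p,R=load(); s=env.state()
    print("t",round(s["t"],2),"cmd",p.round(1),R.as_euler("xyz").round(3),"meas",np.round(s["eef_pos"],1),np.round(s["tcp_rot"],3),"F",np.round(s["ft_force"],1),"op",round(s["opening"]*95.1,1))
    while v:
        a=[float(x) for x in v[:4]]; v=v[4:]
        R1=Ro.from_euler("xyz",[-np.pi/2,0,a[3]])
        S=(R.inv().apply(np.array(a[:3])-p)/1000).round(4); D=(R.inv()*R1).as_rotvec().round(3)
        print("slide",S.tolist(),"dr",D.tolist(),"rows %.1f"%max(np.linalg.norm(S)/.0417,np.linalg.norm(D)/.125))
E
python3 - <<'E'
import numpy as np
from go import *
save(np.array([255.293,570.502,214.661]),Ro.from_euler("xyz",[-np.pi/2,0,1.044391+.105588-np.pi/2]))
E
python3 go.py a .129 .06 -.109 0 .57 0 a .163 .093 -.018 0 .56 0 a .001 .056 -.002 .003 -.002 .002  401.7 267 1.5 -1.56
```

```text
t 1.7 cmd [400.8 271.1   5.7] [-1.568  0.002 -1.549] meas [401.3 271.5   6.7] [-1.566  0.003 -1.548] F [-1.   0.1  6.1] op 33.2
slide [0.0041, 0.0042, 0.0008] dr [-0.003, 0.011, -0.002] rows 0.1
```

>>> drive_tool --steps '[{"slide":[0,0,0],"dr":[0,0,0],"fingers":0.05},{"slide":[0,0,0],"dr":[0,0,0],"fingers":0.05},{"slide":[0.004,0.004,0.001],"dr":[-0.003,0.011,-0.002],"fingers":0.05},{"slide":[0.004,0.004,0.001],"dr":[-0.003,0.011,-0.002],"fingers":0.05},{"slide":[0.004,0.004,0.001],"dr":[-0.003,0.011,-0.002],"fingers":0.025}]'

```text
t: 2.12
eef_pos: [401.8, 266.8, 1.3]
tcp_rot: [-1.571, -0.0, -1.56]
ft_force: [-0.1, 0.7, -0.1]
opening: 0.488
```

>>> drive_tool --steps '[{"slide":[0,0,0],"dr":[0,0,0],"fingers":0.025},{"slide":[0,0,0],"dr":[0,0,0],"fingers":0.025},{"slide":[0,0,0],"dr":[0,0,0],"fingers":0.025},{"slide":[0,0,0],"dr":[0,0,0],"fingers":0.025}]'

```text
t: 2.45
eef_pos: [401.9, 267.1, 1.6]
tcp_rot: [-1.571, 0.0, -1.56]
ft_force: [-0.2, -0.4, -0.1]
opening: 0.357
```

```bash
python3 go.py a .004 .004 .001 -.003 .011 -.002  618.8 -45.3 60 0.02 401.7 267 40 -1.56
```

```text
t 2.45 cmd [401.9 267.1   1.7] [-1.571  0.    -1.56 ] meas [401.9 267.1   1.6] [-1.571  0.    -1.56 ] F [-0.2 -0.4 -0.1] op 33.9
slide [0.3148, -0.0584, 0.2135] dr [-0.0, -1.58, -0.0] rows 12.6
slide [0.0001, -0.0383, -0.0002] dr [0.0, 0.0, -0.0] rows 0.9
```

>>> drive_tool --steps '[{"slide":[0,-0.03,0],"dr":[0,0,0],"fingers":0.025},{"slide":[0.03,-0.058,0.02],"dr":[0,-0.12,0],"fingers":0.025},{"slide":[0.056,-0.058,0.038],"dr":[0,-0.24,0],"fingers":0.025},{"slide":[0.082,-0.058,0.056],"dr":[0,-0.36,0],"fingers":0.025},{"slide":[0.108,-0.058,0.074],"dr":[0,-0.48,0],"fingers":0.025}]'

```text
t: 2.87
eef_pos: [477.6, 159.3, 60.4]
tcp_rot: [-1.569, -0.0, -1.077]
ft_force: [-0.5, 0.4, 0.7]
opening: 0.353
```

```bash
python3 go.py a .108 -.058 .074 0 -.48 0  618.8 -45.3 60 0.02
```

```text
t 2.87 cmd [477.1 159.9  59.7] [-1.571  0.    -1.08 ] meas [477.6 159.3  60.4] [-1.569 -0.    -1.077] F [-0.5  0.4  0.7] op 33.6
slide [0.2478, -0.0004, 0.0282] dr [-0.0, -1.1, -0.0] rows 8.8
```

>>> drive_tool --steps '[{"slide":[0.03,0,0.003],"dr":[0,-0.12,0],"fingers":0.025},{"slide":[0.06,0,0.007],"dr":[0,-0.24,0],"fingers":0.025},{"slide":[0.09,0,0.011],"dr":[0,-0.36,0],"fingers":0.025},{"slide":[0.12,0,0.014],"dr":[0,-0.48,0],"fingers":0.025},{"slide":[0.15,0,0.017],"dr":[0,-0.6,0],"fingers":0.025}]'

```text
t: 3.28
eef_pos: [562.7, 34.4, 59.6]
tcp_rot: [-1.571, 0.0, -0.477]
ft_force: [-0.0, 0.5, -0.8]
opening: 0.354
```

```bash
python3 go.py a .15 0 .017 0 -.6 0  618.8 -45.3 40 0.02
```

```text
t 3.28 cmd [562.8  35.6  59.7] [-1.571  0.    -0.48 ] meas [562.7  34.4  59.6] [-1.571  0.    -0.477] F [-0.   0.5 -0.8] op 33.7
slide [0.087, 0.0196, -0.046] dr [-0.0, -0.5, -0.0] rows 4.0
```

>>> drive_tool --steps '[{"slide":[0.022,0.005,-0.012],"dr":[0,-0.125,0],"fingers":0.025},{"slide":[0.044,0.01,-0.023],"dr":[0,-0.25,0],"fingers":0.025},{"slide":[0.066,0.015,-0.035],"dr":[0,-0.375,0],"fingers":0.025},{"slide":[0.087,0.02,-0.046],"dr":[0,-0.5,0],"fingers":0.025},{"slide":[0.087,0.02,-0.046],"dr":[0,-0.5,0],"fingers":0.025}]'

```text
t: 3.7
eef_pos: [619.5, -48.5, 38.7]
tcp_rot: [-1.571, -0.001, 0.023]
ft_force: [-0.5, -0.2, -0.7]
opening: 0.357
```

```bash
python3 go.py a .087 .02 -.046 0 -.5 0  618.8 -45.3 14 0.02
cat > w.py <<'E'
import sys,json
from cell import env,optics
import cv2
from h import *
m=optics.camera_model("wrist"); im=optics.read_camera("wrist")[:,:,::-1].copy()
pts=json.loads(sys.argv[2])
if pts:
  for q in pj(m,pts): cv2.circle(im,tuple(int(round(v)) for v in q),4,(0,0,255),1)
cv2.imwrite(f"pics/{sys.argv[1]}.png",im)
E
python3 w.py w2 '[[618.8,-45.3,12],[547.8,-45.3,12],[689.8,-45.3,12]]'
```

```text
t 3.7 cmd [618.7 -45.3  39.6] [-1.571  0.     0.02 ] meas [619.5 -48.5  38.7] [-1.571e+00 -1.000e-03  2.300e-02] F [-0.5 -0.2 -0.7] op 34.0
slide [0.0001, 0.0256, 0.0] dr [-0.0, 0.0, -0.0] rows 0.6
```

View pics/w2.png

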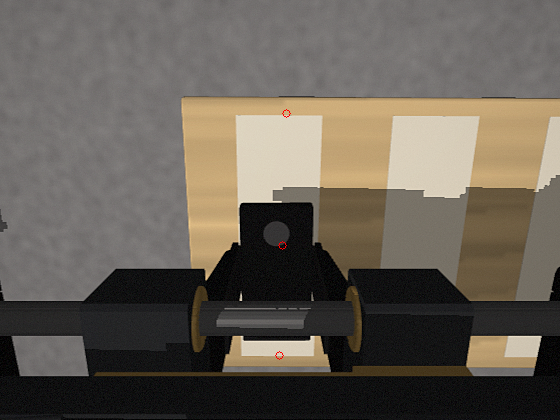

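>>> drive_tool --steps '[{"slide":[0,0,0],"dr":[0,0,0],"fingers":0.025},{"slide":[0,0,0],"dr":[0,0,0],"fingers":0.025}]'

```text
t: 3.92
eef_pos: [617.1, -44.5, 39.7]
tcp_rot: [-1.57, 0.001, 0.015]
ft_force: [-1.1, 0.0, -0.1]
opening: 0.356
```

```bash
python3 w.py w3 '[[618.8,-45.3,12],[547.8,-45.3,12],[689.8,-45.3,12]]'; python3 go.py
```

```text
t 3.97 cmd [618.7 -45.3  39.6] [-1.571  0.     0.02 ] meas [617.2 -44.4  39.8] [-1.571  0.     0.016] F [-0.2 -0.2 -0.3] op 33.5
```

View pics/w3.png

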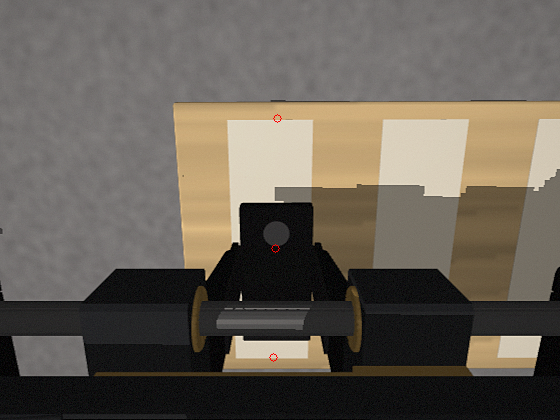

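The wrist view agrees with the top camera within 2 mm: mark edges at columns 228–313, row 120, yaw about 0.02. I'll lower the plate now.

```bash
python3 go.py 618.5 -46.3 14.2 0.02
```

```text
t 3.97 cmd [618.7 -45.3  39.6] [-1.571  0.     0.02 ] meas [617.2 -44.4  39.8] [-1.571  0.     0.016] F [-0.2 -0.2 -0.3] op 33.5
slide [-0.0003, 0.0254, -0.001] dr [-0.0, 0.0, -0.0] rows 0.6
```

>>> drive_tool --steps '[{"slide":[0,0.015,-0.001],"dr":[0,0,0],"fingers":0.025},{"slide":[0,0.025,-0.001],"dr":[0,0,0],"fingers":0.025},{"slide":[0,0.0255,-0.001],"dr":[0,0,0],"fingers":0.025},{"slide":[0,0.0255,-0.001],"dr":[0,0,0],"fingers":0.05},{"slide":[0,0.0255,-0.001],"dr":[0,0,0],"fingers":0.05}]'

```text
t: 4.38
eef_pos: [617.7, -46.0, 14.4]
tcp_rot: [-1.571, 0.0, 0.017]
ft_force: [-0.1, -0.4, 1.2]
opening: 0.443
```

```bash
python3 go.py a 0 .0255 -.001 0 0 0 429.2 76.8 60 -1.47
```

```text
t 4.38 cmd [618.8 -46.3  14.1] [-1.571  0.     0.02 ] meas [617.7 -46.   14.4] [-1.571  0.     0.017] F [-0.1 -0.4  1.2] op 42.1
slide [-0.187, -0.0458, 0.1269] dr [-0.0, 1.49, -0.0] rows 11.9
```

>>> drive_tool --steps '[{"slide":[0,-0.015,0],"dr":[0,0,0],"fingers":0.06},{"slide":[0,-0.046,0],"dr":[0,0,0],"fingers":0.06},{"slide":[-0.02,-0.046,0.015],"dr":[0,0.12,0],"fingers":0.06},{"slide":[-0.04,-0.046,0.03],"dr":[0,0.24,0],"fingers":0.06},{"slide":[-0.06,-0.046,0.042],"dr":[0,0.36,0],"fingers":0.06}]'

```text
t: 4.8
eef_pos: [556.4, -4.7, 61.1]
tcp_rot: [-1.57, -0.001, -0.349]
ft_force: [0.4, -0.3, -0.6]
opening: 0.63
```

```bash
python3 go.py a -.06 -.046 .042 0 .36 0 429.2 76.8 60 -1.47
```

```text
t 4.8 cmd [557.9  -5.5  60.2] [-1.571  0.    -0.34 ] meas [556.4  -4.7  61.1] [-1.57e+00 -1.00e-03 -3.49e-01] F [ 0.4 -0.3 -0.6] op 60.0
slide [-0.1488, 0.0002, 0.0347] dr [-0.0, 1.13, -0.0] rows 9.0
```

>>> drive_tool --steps '[{"slide":[-0.02,0,0.005],"dr":[0,0.12,0],"fingers":0.06},{"slide":[-0.04,0,0.01],"dr":[0,0.24,0],"fingers":0.06},{"slide":[-0.06,0,0.015],"dr":[0,0.36,0],"fingers":0.06},{"slide":[-0.08,0,0.02],"dr":[0,0.48,0],"fingers":0.06},{"slide":[-0.1,0,0.025],"dr":[0,0.6,0],"fingers":0.06}]'

```text
t: 5.22
eef_pos: [470.6, 52.4, 60.7]
tcp_rot: [-1.57, -0.0, -0.949]
ft_force: [0.6, 0.9, -0.1]
opening: 0.633
```

```bash
python3 go.py a -.1 0 .025 0 .6 0 429.2 76.8 50 -1.47
```

```text
t 5.22 cmd [472.   51.4  60.2] [-1.571  0.    -0.94 ] meas [470.6  52.4  60.7] [-1.57  -0.    -0.949] F [ 0.6  0.9 -0.1] op 60.2
slide [-0.0458, 0.0102, -0.0195] dr [0.0, 0.53, -0.0] rows 4.2
```

>>> drive_tool --steps '[{"slide":[-0.012,0.003,-0.005],"dr":[0,0.12,0],"fingers":0.06},{"slide":[-0.023,0.006,-0.01],"dr":[0,0.24,0],"fingers":0.06},{"slide":[-0.035,0.01,-0.015],"dr":[0,0.36,0],"fingers":0.06},{"slide":[-0.046,0.01,-0.0195],"dr":[0,0.48,0],"fingers":0.06},{"slide":[-0.046,0.01,-0.0195],"dr":[0,0.53,0],"fingers":0.06}]'

```text
t: 5.63
eef_pos: [426.6, 78.5, 50.4]
tcp_rot: [-1.572, 0.0, -1.479]
ft_force: [1.2, 0.1, -1.0]
opening: 0.63
```

```bash
python3 go.py a -.046 .01 -.0195 0 .53 0 429.2 76.8 1.7 -1.47;python3 w.py w4 '[[429.2,76.8,8],[433.7,32,8],[424.7,121.6,8]]'
```

```text
t 5.63 cmd [429.1  77.   50.2] [-1.571  0.    -1.47 ] meas [426.6  78.5  50.4] [-1.572  0.    -1.479] F [ 1.2  0.1 -1. ] op 59.9
slide [0.0002, 0.0485, 0.0001] dr [0.0, 0.0, -0.0] rows 1.2
```

View pics/w4.png

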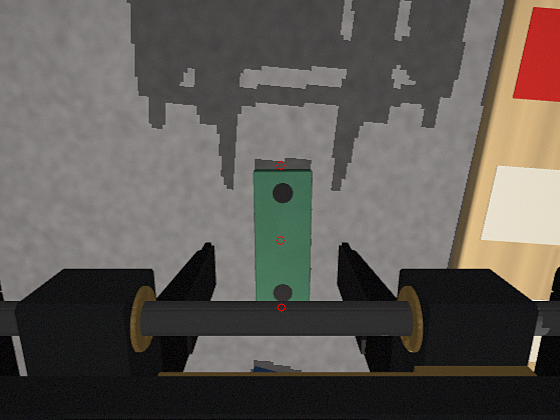

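The wrist view shows green with its far edge at row 170 and its holes at (282,193) and (282,293). That puts it about 2.5 mm further toward -y than predicted, so I'll shift the grip.

>>> drive_tool --steps '[{"slide":[0.0025,0.02,0],"dr":[0,0,0],"fingers":0.06},{"slide":[0.0025,0.045,0],"dr":[0,0,0],"fingers":0.06},{"slide":[0.0025,0.0485,0],"dr":[0,0,0],"fingers":0.06},{"slide":[0.0025,0.0485,0],"dr":[0,0,0],"fingers":0.06},{"slide":[0.0025,0.0485,0],"dr":[0,0,0],"fingers":0.025}]'

```text
t: 6.1
eef_pos: [429.0, 75.1, 2.0]
tcp_rot: [-1.571, 0.0, -1.472]
ft_force: [1.2, -0.4, 0.9]
opening: 0.598
```

>>> drive_tool --steps '[{"slide":[0,0,0],"dr":[0,0,0],"fingers":0.025},{"slide":[0,0,0],"dr":[0,0,0],"fingers":0.025},{"slide":[0,0,0],"dr":[0,0,0],"fingers":0.025},{"slide":[0,0,0],"dr":[0,0,0],"fingers":0.025},{"slide":[0,0,0],"dr":[0,0,0],"fingers":0.025}]'

```text
t: 6.52
eef_pos: [429.1, 75.2, 2.0]
tcp_rot: [-1.57, -0.0, -1.473]
ft_force: [-0.1, 0.6, 6.5]
opening: 0.353
```

```bash
python3 go.py a .0025 .0485 0 0 0 0 616.8 34 50 0.02
```

```text
t 6.52 cmd [429.3  74.5   1.7] [-1.571  0.    -1.47 ] meas [429.1  75.2   2. ] [-1.57  -0.    -1.473] F [-0.1  0.6  6.5] op 33.5
slide [0.0592, -0.0483, 0.1824] dr [-0.0, -1.49, -0.0] rows 11.9
```

>>> drive_tool --steps '[{"slide":[0,-0.025,0],"dr":[0,0,0],"fingers":0.025},{"slide":[0.005,-0.048,0.015],"dr":[0,-0.12,0],"fingers":0.025},{"slide":[0.01,-0.048,0.03],"dr":[0,-0.24,0],"fingers":0.025},{"slide":[0.015,-0.048,0.045],"dr":[0,-0.36,0],"fingers":0.025},{"slide":[0.02,-0.048,0.06],"dr":[0,-0.48,0],"fingers":0.025}]'

```text
t: 6.93
eef_pos: [491.1, 61.0, 50.2]
tcp_rot: [-1.57, -0.0, -0.987]
ft_force: [-0.2, 0.2, -1.1]
opening: 0.354
```

```bash
python3 go.py a .02 -.048 .06 0 -.48 0 616.8 34 50 0.02
```

```text
t 6.93 cmd [491.1  60.7  49.7] [-1.571  0.    -0.99 ] meas [491.1  61.   50.2] [-1.57  -0.    -0.987] F [-0.2  0.2 -1.1] op 33.7
slide [0.0913, -0.0003, 0.0905] dr [-0.0, -1.01, -0.0] rows 8.1
```

>>> drive_tool --steps '[{"slide":[0.012,0,0.012],"dr":[0,-0.12,0],"fingers":0.025},{"slide":[0.024,0,0.024],"dr":[0,-0.24,0],"fingers":0.025},{"slide":[0.036,0,0.036],"dr":[0,-0.36,0],"fingers":0.025},{"slide":[0.048,0,0.048],"dr":[0,-0.48,0],"fingers":0.025},{"slide":[0.06,0,0.06],"dr":[0,-0.6,0],"fingers":0.025}]'

```text
t: 7.35
eef_pos: [573.9, 43.4, 49.5]
tcp_rot: [-1.571, 0.001, -0.387]
ft_force: [0.4, -0.2, -1.0]
opening: 0.352
```

```bash
python3 go.py a .06 0 .06 0 -.6 0 616.8 34 40 0.02
```

```text
t 7.35 cmd [574.1  43.4  49.7] [-1.571  0.    -0.39 ] meas [573.9  43.4  49.5] [-1.571e+00  1.000e-03 -3.870e-01] F [ 0.4 -0.2 -1. ] op 33.5
slide [0.043, 0.0097, 0.0075] dr [-0.0, -0.41, -0.0] rows 3.3
```

>>> drive_tool --steps '[{"slide":[0.011,0.003,0.002],"dr":[0,-0.12,0],"fingers":0.025},{"slide":[0.022,0.006,0.004],"dr":[0,-0.24,0],"fingers":0.025},{"slide":[0.033,0.01,0.006],"dr":[0,-0.36,0],"fingers":0.025},{"slide":[0.043,0.01,0.0075],"dr":[0,-0.41,0],"fingers":0.025},{"slide":[0.043,0.01,0.0075],"dr":[0,-0.41,0],"fingers":0.025}]'

```text
t: 7.77
eef_pos: [617.1, 33.6, 39.2]
tcp_rot: [-1.571, -0.0, 0.019]
ft_force: [0.4, 0.1, -0.8]
opening: 0.353
```

>>> drive_tool --steps '[{"slide":[0,0,0],"dr":[0,0,0],"fingers":0.025}]'

```text
t: 7.85
eef_pos: [615.6, 34.0, 39.3]
tcp_rot: [-1.571, 0.001, 0.015]
ft_force: [0.1, 0.5, -0.7]
opening: 0.355
```

```bash
python3 go.py a .043 .01 .0075 0 -.41 0 616.8 34 14.1 0.02; python3 w.py w5 '[[616.8,34,12],[545.8,32.6,12],[687.8,35.4,12]]'
```

```text
t 7.85 cmd [616.8  34.   39.7] [-1.571  0.     0.02 ] meas [615.6  34.   39.3] [-1.571e+00  1.000e-03  1.500e-02] F [ 0.1  0.5 -0.7] op 33.7
slide [0.0, 0.0256, -0.0] dr [-0.0, 0.0, -0.0] rows 0.6
```

View pics/w5.png

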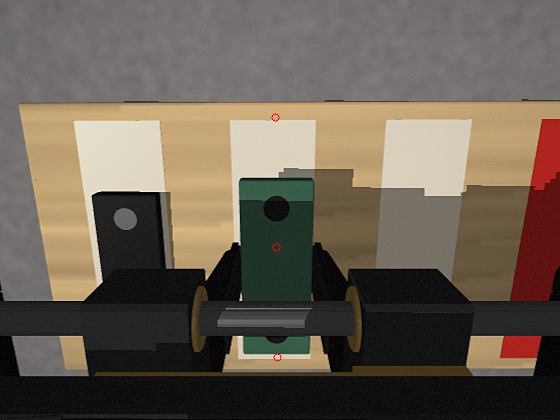

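Green is held over mark m2 (edges at columns 231–316, row 120), within 2 mm of the prediction. The black plate lies on its mark at the left. I'll lower green.

>>> drive_tool --steps '[{"slide":[0.001,0.015,-0.001],"dr":[0,0,0],"fingers":0.025},{"slide":[0.001,0.025,-0.001],"dr":[0,0,0],"fingers":0.025},{"slide":[0.001,0.0255,-0.001],"dr":[0,0,0],"fingers":0.025},{"slide":[0.001,0.0255,-0.001],"dr":[0,0,0],"fingers":0.05},{"slide":[0.001,0.0255,-0.001],"dr":[0,0,0],"fingers":0.05}]'

```text
t: 8.32
eef_pos: [616.7, 33.2, 14.1]
tcp_rot: [-1.571, 0.001, 0.016]
ft_force: [-0.1, 0.2, 0.3]
opening: 0.445
```

>>> drive_tool --steps '[{"slide":[0,0,0],"dr":[0,0,0],"fingers":0.05},{"slide":[0,-0.03,0],"dr":[0,0,0],"fingers":0.05},{"slide":[0,-0.046,0],"dr":[0,0,0],"fingers":0.05},{"slide":[-0.02,-0.046,-0.012],"dr":[0,0.12,0],"fingers":0.06},{"slide":[-0.04,-0.046,-0.024],"dr":[0,0.24,0],"fingers":0.06}]'

```text
t: 8.73
eef_pos: [577.8, 8.5, 61.4]
tcp_rot: [-1.57, -0.003, -0.227]
ft_force: [-0.3, 0.1, -0.9]
opening: 0.603
```

```bash
python3 go.py a .001 .0255 -.001 0 0 0 a -.04 -.046 -.024 0 .24 0 422 -83.6 60 -1.79
```

```text
t 8.73 cmd [578.3   8.3  60.2] [-1.571  0.    -0.22 ] meas [577.8   8.5  61.4] [-1.57  -0.003 -0.227] F [-0.3  0.1 -0.9] op 57.3
slide [-0.1325, 0.0002, -0.1237] dr [0.0, 1.57, -0.0] rows 12.6
```

>>> drive_tool --steps '[{"slide":[-0.013,0,-0.013],"dr":[0,0.12,0],"fingers":0.06},{"slide":[-0.026,0,-0.025],"dr":[0,0.24,0],"fingers":0.06},{"slide":[-0.04,0,-0.037],"dr":[0,0.36,0],"fingers":0.06},{"slide":[-0.053,0,-0.05],"dr":[0,0.48,0],"fingers":0.06},{"slide":[-0.066,0,-0.062],"dr":[0,0.6,0],"fingers":0.06}]'

```text
t: 9.15
eef_pos: [498.6, -37.8, 60.5]
tcp_rot: [-1.57, -0.0, -0.829]
ft_force: [-0.5, 1.0, 0.3]
opening: 0.633
```

```bash
python3 go.py a -.066 0 -.062 0 .6 0 422 -83.6 60 -1.79
```

```text
t 9.15 cmd [500.3 -37.9  60.2] [-1.571  0.    -0.82 ] meas [498.6 -37.8  60.5] [-1.57  -0.    -0.829] F [-0.5  1.   0.3] op 60.2
slide [-0.02, 0.0002, -0.0885] dr [0.0, 0.97, -0.0] rows 7.8
```

>>> drive_tool --steps '[{"slide":[-0.003,0,-0.013],"dr":[0,0.12,0],"fingers":0.06},{"slide":[-0.006,0,-0.026],"dr":[0,0.24,0],"fingers":0.06},{"slide":[-0.01,0,-0.04],"dr":[0,0.36,0],"fingers":0.06},{"slide":[-0.013,0,-0.053],"dr":[0,0.48,0],"fingers":0.06},{"slide":[-0.016,0,-0.066],"dr":[0,0.6,0],"fingers":0.06}]'

```text
t: 9.57
eef_pos: [439.5, -70.8, 60.5]
tcp_rot: [-1.57, -0.0, -1.429]
ft_force: [0.4, -0.1, 0.0]
opening: 0.631
```

```bash
python3 go.py a -.016 0 -.066 0 .6 0 422 -83.6 60 -1.79
```

```text
t 9.57 cmd [441.2 -71.2  60.2] [-1.571  0.    -1.42 ] meas [439.5 -70.8  60.5] [-1.57  -0.    -1.429] F [ 0.4 -0.1  0. ] op 60.0
slide [0.0094, 0.0002, -0.0208] dr [0.0, 0.37, -0.0] rows 3.0
```

>>> drive_tool --steps '[{"slide":[0.003,0,-0.007],"dr":[0,0.12,0],"fingers":0.06},{"slide":[0.006,0,-0.014],"dr":[0,0.24,0],"fingers":0.06},{"slide":[0.0095,0,-0.021],"dr":[0,0.36,0],"fingers":0.06},{"slide":[0.0095,0,-0.021],"dr":[0,0.37,0],"fingers":0.06},{"slide":[0.0095,0,-0.021],"dr":[0,0.37,0],"fingers":0.06}]'

```text
t: 9.98
eef_pos: [420.9, -83.2, 60.4]
tcp_rot: [-1.57, 0.0, -1.791]
ft_force: [0.6, 0.9, -0.8]
opening: 0.632
```

```bash
python3 go.py a .0095 0 -.021 0 .37 0 422 -83.6 1.7 -1.79;python3 w.py w6 '[[422,-83.6,8],[408,-147,8],[436,-20.2,8]]'
```

```text
t 9.98 cmd [421.8 -83.7  60.2] [-1.571  0.    -1.79 ] meas [420.9 -83.2  60.4] [-1.57   0.    -1.791] F [ 0.6  0.9 -0.8] op 60.1
slide [-0.0002, 0.0585, 0.0001] dr [0.0, 0.0, -0.0] rows 1.4
```

View pics/w6.png

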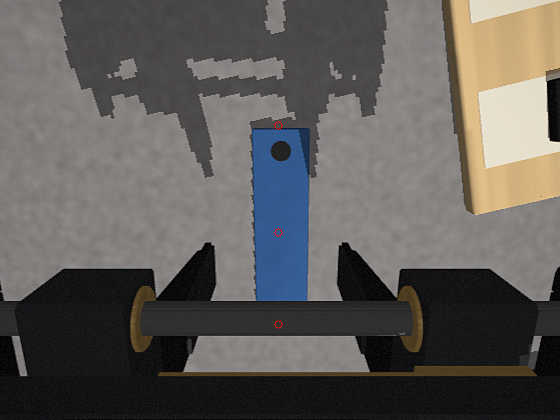

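Blue is well aligned: axis at column 281, far edge at row 128 against 125 predicted, about 2 mm off. I'll descend and grip.

>>> drive_tool --steps '[{"slide":[0.0015,0.03,0.001],"dr":[0,0,0],"fingers":0.06},{"slide":[0.0015,0.056,0.001],"dr":[0,0,0],"fingers":0.06},{"slide":[0.0015,0.0585,0.001],"dr":[0,0,0],"fingers":0.06},{"slide":[0.0015,0.0585,0.001],"dr":[0,0,0],"fingers":0.06},{"slide":[0.0015,0.0585,0.001],"dr":[0,0,0],"fingers":0.025}]'

```text
t: 10.45
eef_pos: [421.7, -84.5, 1.5]
tcp_rot: [-1.571, 0.0, -1.79]
ft_force: [0.3, 0.3, -0.3]
opening: 0.601
```

>>> drive_tool --steps '[{"slide":[0,0,0],"dr":[0,0,0],"fingers":0.025},{"slide":[0,0,0],"dr":[0,0,0],"fingers":0.025},{"slide":[0,0,0],"dr":[0,0,0],"fingers":0.025},{"slide":[0,0,0],"dr":[0,0,0],"fingers":0.025},{"slide":[0,0,0],"dr":[0,0,0],"fingers":0.025}]'

```text
t: 10.87
eef_pos: [421.7, -84.8, 1.8]
tcp_rot: [-1.57, 0.0, -1.793]
ft_force: [1.1, 1.3, 2.1]
opening: 0.355
```

```bash
python3 go.py a .0015 .0585 .001 0 0 0 614.5 194.5 60 0.02
```

```text
t 10.87 cmd [422.5 -85.4   1.7] [-1.571  0.    -1.79 ] meas [421.7 -84.8   1.8] [-1.57   0.    -1.793] F [1.1 1.3 2.1] op 33.8
slide [-0.315, -0.0583, 0.1266] dr [-0.0, -1.81, -0.0] rows 14.5
```

>>> drive_tool --steps '[{"slide":[0,-0.025,0],"dr":[0,0,0],"fingers":0.025},{"slide":[-0.02,-0.058,0.008],"dr":[0,-0.12,0],"fingers":0.025},{"slide":[-0.043,-0.058,0.017],"dr":[0,-0.24,0],"fingers":0.025},{"slide":[-0.066,-0.058,0.026],"dr":[0,-0.36,0],"fingers":0.025},{"slide":[-0.09,-0.058,0.035],"dr":[0,-0.48,0],"fingers":0.025}]'

```text
t: 11.28
eef_pos: [475.9, -3.9, 60.3]
tcp_rot: [-1.57, -0.0, -1.308]
ft_force: [0.3, -0.0, -2.0]
opening: 0.355
```

```bash
python3 go.py a -.09 -.058 .035 0 -.48 0 614.5 194.5 60 0.02
```

```text
t 11.28 cmd [476.2  -5.2  59.7] [-1.571  0.    -1.31 ] meas [475.9  -3.9  60.3] [-1.57  -0.    -1.308] F [ 0.3 -0.  -2. ] op 33.8
slide [-0.1572, -0.0003, 0.1851] dr [-0.0, -1.33, -0.0] rows 10.6
```

>>> drive_tool --steps '[{"slide":[-0.016,0,0.018],"dr":[0,-0.12,0],"fingers":0.025},{"slide":[-0.032,0,0.036],"dr":[0,-0.24,0],"fingers":0.025},{"slide":[-0.047,0,0.055],"dr":[0,-0.36,0],"fingers":0.025},{"slide":[-0.063,0,0.073],"dr":[0,-0.48,0],"fingers":0.025},{"slide":[-0.078,0,0.091],"dr":[0,-0.6,0],"fingers":0.025}]'

```text
t: 11.7
eef_pos: [543.6, 95.1, 59.4]
tcp_rot: [-1.571, 0.001, -0.707]
ft_force: [-0.0, -0.2, -1.9]
opening: 0.349
```

```bash
python3 go.py a -.078 0 .091 0 -.6 0 614.5 194.5 60 0.02
```

```text
t 11.7 cmd [544.   93.7  59.7] [-1.571  0.    -0.71 ] meas [543.6  95.1  59.4] [-1.571e+00  1.000e-03 -7.070e-01] F [-0.  -0.2 -1.9] op 33.2
slide [-0.0123, -0.0003, 0.1224] dr [-0.0, -0.73, -0.0] rows 5.8
```

>>> drive_tool --steps '[{"slide":[-0.002,0,0.02],"dr":[0,-0.12,0],"fingers":0.025},{"slide":[-0.004,0,0.04],"dr":[0,-0.24,0],"fingers":0.025},{"slide":[-0.006,0,0.06],"dr":[0,-0.36,0],"fingers":0.025},{"slide":[-0.008,0,0.08],"dr":[0,-0.48,0],"fingers":0.025},{"slide":[-0.01,0,0.1],"dr":[0,-0.6,0],"fingers":0.025}]'

```text
t: 12.12
eef_pos: [601.4, 176.9, 59.3]
tcp_rot: [-1.571, 0.001, -0.107]
ft_force: [-0.1, 0.4, -2.2]
opening: 0.351
```

```bash
python3 go.py a -.01 0 .1 0 -.6 0 614.5 194.5 40 0.02
```

```text
t 12.12 cmd [601.6 176.   59.7] [-1.571  0.    -0.11 ] meas [601.4 176.9  59.3] [-1.571e+00  1.000e-03 -1.070e-01] F [-0.1  0.4 -2.2] op 33.3
slide [0.0108, 0.0197, 0.0198] dr [-0.0, -0.13, -0.0] rows 1.0
```

>>> drive_tool --steps '[{"slide":[0.005,0.01,0.01],"dr":[0,-0.08,0],"fingers":0.025},{"slide":[0.011,0.02,0.02],"dr":[0,-0.13,0],"fingers":0.025},{"slide":[0.011,0.02,0.02],"dr":[0,-0.13,0],"fingers":0.025},{"slide":[0.011,0.02,0.02],"dr":[0,-0.13,0],"fingers":0.025},{"slide":[0.011,0.02,0.02],"dr":[0,-0.13,0],"fingers":0.025}]'

```text
t: 12.53
eef_pos: [614.0, 194.3, 39.7]
tcp_rot: [-1.571, 0.001, 0.015]
ft_force: [0.0, -0.1, -1.3]
opening: 0.354
```

```bash
python3 go.py a .011 .02 .02 0 -.13 0 614.5 194.5 14.1 0.02; python3 w.py w7 '[[614.5,194.5,12],[543.5,193.1,12],[685.5,195.9,12]]'
```

```text
t 12.53 cmd [614.7 194.7  39.7] [-1.571  0.     0.02 ] meas [614.  194.3  39.7] [-1.571e+00  1.000e-03  1.500e-02] F [ 0.  -0.1 -1.3] op 33.7
slide [-0.0002, 0.0256, -0.0002] dr [-0.0, 0.0, -0.0] rows 0.6
```

View pics/w7.png

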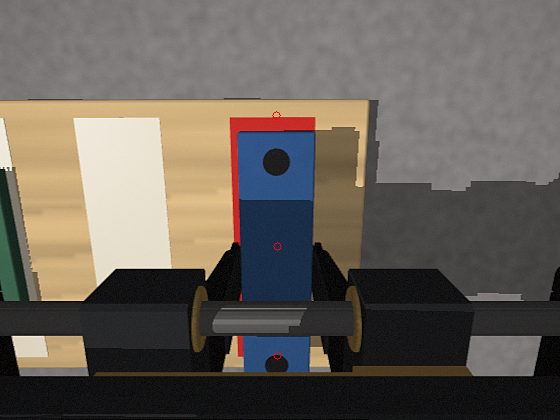

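Blue is over the red mark (columns 231–316, top row 118), within 2 mm. I'll place it.

>>> drive_tool --steps '[{"slide":[0.001,0.015,-0.0015],"dr":[0,0,0],"fingers":0.025},{"slide":[0.001,0.025,-0.0015],"dr":[0,0,0],"fingers":0.025},{"slide":[0.001,0.0255,-0.0015],"dr":[0,0,0],"fingers":0.025},{"slide":[0.001,0.0255,-0.0015],"dr":[0,0,0],"fingers":0.05},{"slide":[0.001,0.0255,-0.0015],"dr":[0,0,0],"fingers":0.05}]'

```text
t: 13.0
eef_pos: [615.6, 193.1, 14.6]
tcp_rot: [-1.571, -0.0, 0.016]
ft_force: [-0.5, -0.5, -0.5]
opening: 0.444
```

>>> drive_tool --steps '[{"slide":[0,0,0],"dr":[0,0,0],"fingers":0.05},{"slide":[0,-0.03,0],"dr":[0,0,0],"fingers":0.05},{"slide":[0,-0.07,0],"dr":[0,0,0],"fingers":0.05},{"slide":[0,-0.1,-0.03],"dr":[0,0,0],"fingers":0.06},{"slide":[-0.01,-0.1,-0.07],"dr":[0,0,0],"fingers":0.06}]'

```text
t: 13.42
eef_pos: [610.1, 124.9, 120.4]
tcp_rot: [-1.57, -0.011, 0.02]
ft_force: [1.6, -0.9, -0.9]
opening: 0.605
```

```bash
python3 go.py a .001 .0255 -.0015 0 0 0 a -.01 -.1 -.07 0 0 0 505 -295 115 0.17
```

```text
t 13.42 cmd [607.2 123.  114.2] [-1.571  0.     0.02 ] meas [610.1 124.9 120.4] [-1.57  -0.011  0.02 ] F [ 1.6 -0.9 -0.9] op 57.5
slide [-0.1106, -0.0009, -0.4159] dr [-0.0, -0.15, -0.0] rows 10.3
```

>>> drive_tool --steps '[{"slide":[-0.011,0,-0.04],"dr":[0,-0.03,0],"fingers":0.06},{"slide":[-0.022,0,-0.08],"dr":[0,-0.06,0],"fingers":0.06},{"slide":[-0.033,0,-0.12],"dr":[0,-0.09,0],"fingers":0.06},{"slide":[-0.044,0,-0.16],"dr":[0,-0.12,0],"fingers":0.06},{"slide":[-0.055,0,-0.2],"dr":[0,-0.15,0],"fingers":0.06}]'

```text
t: 13.83
eef_pos: [554.4, -79.4, 114.8]
tcp_rot: [-1.571, -0.001, 0.168]
ft_force: [0.7, -0.4, 0.8]
opening: 0.633
```

```bash
python3 go.py a -.055 0 -.2 0 -.15 0 500 -296 80 0.17
```

```text
t 13.83 cmd [556.2 -78.  114.2] [-1.571  0.     0.17 ] meas [554.4 -79.4 114.8] [-1.571e+00 -1.000e-03  1.680e-01] F [ 0.7 -0.4  0.8] op 60.2
slide [-0.0923, 0.0341, -0.2053] dr [-0.0, 0.0, -0.0] rows 5.5
```

>>> drive_tool --steps '[{"slide":[-0.02,0,-0.035],"dr":[0,0,0],"fingers":0.06},{"slide":[-0.04,0,-0.07],"dr":[0,0,0],"fingers":0.06},{"slide":[-0.06,0,-0.105],"dr":[0,0,0],"fingers":0.06},{"slide":[-0.08,0.01,-0.14],"dr":[0,0,0],"fingers":0.06},{"slide":[-0.092,0.02,-0.175],"dr":[0,0,0],"fingers":0.06}]'

```text
t: 14.25
eef_pos: [492.1, -267.5, 95.0]
tcp_rot: [-1.572, -0.001, 0.166]
ft_force: [0.8, -0.0, 0.6]
opening: 0.628
```

>>> drive_tool --steps '[{"slide":[0,0.014,-0.03],"dr":[0,0,0],"fingers":0.06},{"slide":[0,0.014,-0.03],"dr":[0,0,0],"fingers":0.06},{"slide":[0,0.014,-0.03],"dr":[0,0,0],"fingers":0.06},{"slide":[0,0.014,-0.03],"dr":[0,0,0],"fingers":0.06}]'

```text
t: 14.58
eef_pos: [498.3, -294.7, 80.4]
tcp_rot: [-1.571, -0.0, 0.167]
ft_force: [0.7, 0.4, 0.8]
opening: 0.632
```

```bash
python3 go.py a -.092 .02 -.175 0 0 0 a 0 .014 -.03 0 0 0 500 -296 1.5 0.17; python3 w.py w8 '[[479,-299.6,8],[500,-296,8]]'
python3 - <<'E'
from cell import optics
import cv2
cv2.imwrite("pics/top1.png",optics.read_camera("top")[:,:,::-1])
cv2.imwrite("pics/scene1.png",optics.read_camera("scene")[:,:,::-1])
E
```

```text
t 14.58 cmd [ 500.3 -295.7   80.1] [-1.571  0.     0.17 ] meas [ 498.3 -294.7   80.4] [-1.571 -0.     0.167] F [0.7 0.4 0.8] op 60.1
slide [-0.0003, 0.0786, -0.0003] dr [-0.0, 0.0, -0.0] rows 1.9
```

View pics/w8.png

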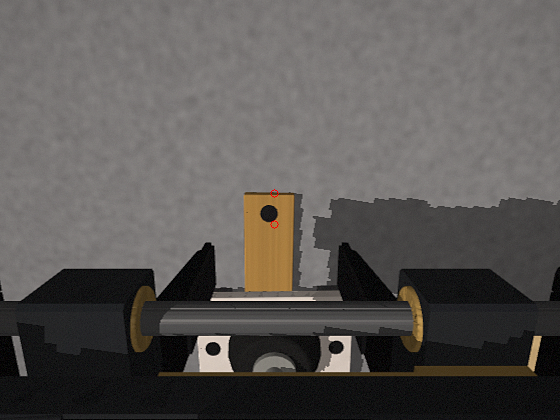

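View pics/top1.png

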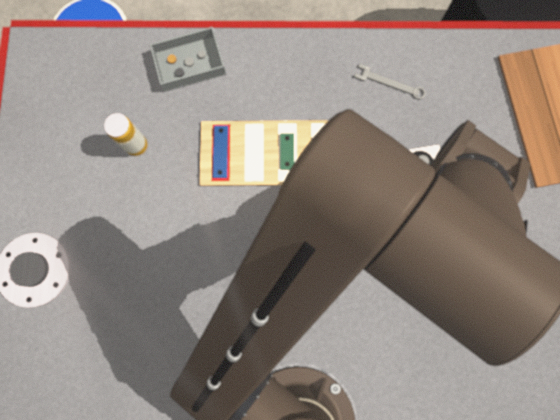

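The wrist view shows brass centred at column 269, against 275 for the finger midline, with its end at row 193. So it is 3 mm toward tool -z and parallel to the tool. The top view shows blue (221,153) and green (287,151) on their marks.

I'll correct and grip just above the table.

>>> drive_tool --steps '[{"slide":[0,0,-0.003],"dr":[0,0,0],"fingers":0.06},{"slide":[0,0.04,-0.003],"dr":[0,0,0],"fingers":0.06},{"slide":[0,0.07,-0.003],"dr":[0,0,0],"fingers":0.06},{"slide":[0,0.0775,-0.003],"dr":[0,0,0],"fingers":0.06},{"slide":[0,0.0775,-0.003],"dr":[0,0,0],"fingers":0.06}]'

```text
t: 15.15
eef_pos: [498.5, -297.3, 1.9]
tcp_rot: [-1.569, 0.002, 0.168]
ft_force: [-0.1, -0.8, -0.2]
opening: 0.629
```

>>> drive_tool --steps '[{"slide":[0,0,0],"dr":[0,0,0],"fingers":0.04},{"slide":[0,0,0],"dr":[0,0,0],"fingers":0.04},{"slide":[0,0,0],"dr":[0,0,0],"fingers":0.04}]'

```text
t: 15.4
eef_pos: [499.3, -298.2, 3.4]
tcp_rot: [-1.571, -0.001, 0.167]
ft_force: [0.0, -0.6, -0.1]
opening: 0.474
```

```bash
python3 go.py a 0 .0775 -.003 0 0 0;python3 w.py w9 '[]'
```

```text
t 15.4 cmd [ 500.8 -298.6    2.6] [-1.571  0.     0.17 ] meas [ 499.3 -298.2    3.4] [-1.571e+00 -1.000e-03  1.670e-01] F [ 0.  -0.6 -0.1] op 45.1
```

View pics/w9.png

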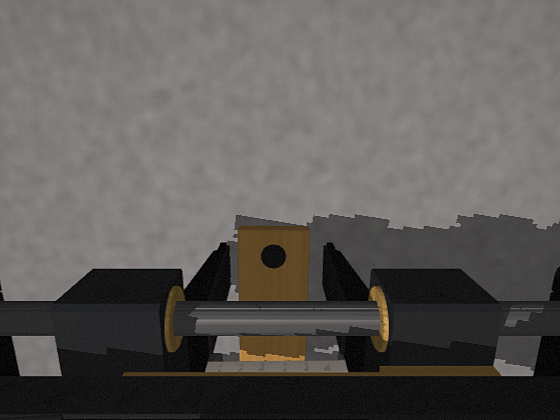

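The plate (columns 238–309) is centred between the fingers. I'll close on it.

>>> drive_tool --steps '[{"slide":[0,0,0],"dr":[0,0,0],"fingers":0.025},{"slide":[0,0,0],"dr":[0,0,0],"fingers":0.025},{"slide":[0,0,0],"dr":[0,0,0],"fingers":0.025},{"slide":[0,0,0],"dr":[0,0,0],"fingers":0.025}]'

```text
t: 15.78
eef_pos: [499.2, -298.4, 3.0]
tcp_rot: [-1.571, -0.001, 0.167]
ft_force: [-0.9, -0.8, 6.0]
opening: 0.35
```

>>> drive_tool --steps '[{"slide":[-0.001,0,0],"dr":[0,0,0],"fingers":0.025},{"slide":[-0.003,0,0],"dr":[0,0,0],"fingers":0.025},{"slide":[-0.006,0,0],"dr":[0,0,0],"fingers":0.025},{"slide":[-0.01,0,0],"dr":[0,0,0],"fingers":0.025},{"slide":[-0.014,0,0],"dr":[0,0,0],"fingers":0.025}]'

```text
t: 16.2
eef_pos: [486.2, -300.8, 3.0]
tcp_rot: [-1.573, -0.002, 0.167]
ft_force: [5.5, 0.4, 4.2]
opening: 0.357
```

```bash
python3 go.py a -.014 0 0 0 0 0;python3 w.py w10 '[]'
```

```text
t 16.2 cmd [ 487.  -301.     2.6] [-1.571  0.     0.17 ] meas [ 486.2 -300.8    3. ] [-1.573 -0.002  0.167] F [5.5 0.4 4.2] op 34.0
```

View pics/w10.png

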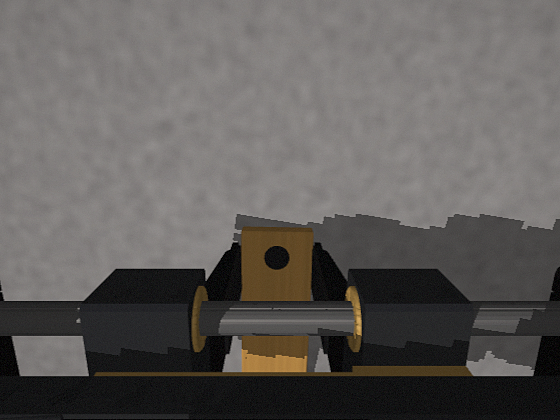

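The drag is 5.5 N and the plate moves with the gripper (its end is still at row 228). I'll keep drawing.

>>> drive_tool --steps '[{"slide":[-0.005,0,0],"dr":[0,0,0],"fingers":0.025},{"slide":[-0.01,0,0],"dr":[0,0,0],"fingers":0.025},{"slide":[-0.015,0,0],"dr":[0,0,0],"fingers":0.025},{"slide":[-0.02,0,0],"dr":[0,0,0],"fingers":0.025},{"slide":[-0.025,0,0],"dr":[0,0,0],"fingers":0.025}]'

```text
t: 16.67
eef_pos: [461.3, -305.0, 3.1]
tcp_rot: [-1.572, -0.002, 0.167]
ft_force: [5.0, 0.9, 5.4]
opening: 0.353
```

>>> drive_tool --steps '[{"slide":[-0.006,0,0],"dr":[0,0,0],"fingers":0.025},{"slide":[-0.012,0,0],"dr":[0,0,0],"fingers":0.025},{"slide":[-0.02,0,0],"dr":[0,0,0],"fingers":0.025},{"slide":[-0.028,0,0],"dr":[0,0,0],"fingers":0.025},{"slide":[-0.038,0,0],"dr":[0,0,0],"fingers":0.025}]'

```text
t: 17.08
eef_pos: [423.8, -311.4, 3.0]
tcp_rot: [-1.573, -0.002, 0.167]
ft_force: [5.3, 0.5, 6.1]
opening: 0.351
```

```bash
python3 go.py a -.025 0 0 0 0 0 a -.038 0 0 0 0 0;python3 w.py w11 '[]'
python3 - <<'E'
from cell import optics
import cv2
cv2.imwrite("pics/scene2.png",cv2.resize(optics.read_camera("scene")[100:320,100:400,::-1],None,fx=2.5,fy=2.5))
E
```

```text
t 17.08 cmd [ 424.9 -311.7    2.6] [-1.571  0.     0.17 ] meas [ 423.8 -311.4    3. ] [-1.573 -0.002  0.167] F [5.3 0.5 6.1] op 33.4
```

View pics/w11.png

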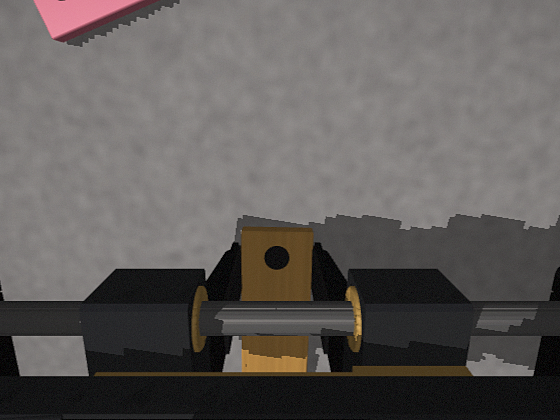

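View pics/scene2.png

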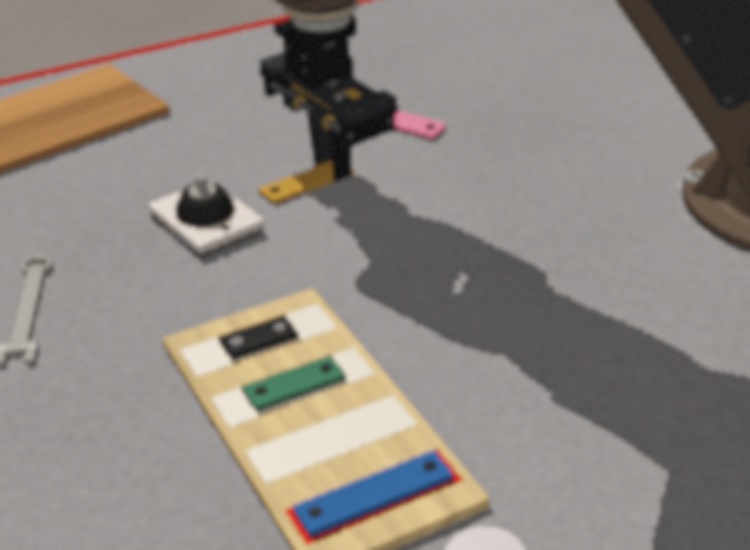

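Brass is fully out, with a clear gap to the mount, and the mount looks undisturbed. I'll re-grip at the plate's centre, 34 mm further in.

>>> drive_tool --steps '[{"slide":[0,0,0],"dr":[0,0,0],"fingers":0.05},{"slide":[0,0,0],"dr":[0,0,0],"fingers":0.05},{"slide":[0,0,0],"dr":[0,0,0],"fingers":0.05},{"slide":[0.018,-0.001,0],"dr":[0,0,0],"fingers":0.05},{"slide":[0.034,-0.001,0],"dr":[0,0,0],"fingers":0.05}]'

```text
t: 17.6
eef_pos: [456.7, -305.1, 3.5]
tcp_rot: [-1.57, 0.0, 0.166]
ft_force: [0.1, 0.2, -0.3]
opening: 0.522
```

>>> drive_tool --steps '[{"slide":[0,0.001,0],"dr":[0,0,0],"fingers":0.05},{"slide":[0,0.001,0],"dr":[0,0,0],"fingers":0.05},{"slide":[0,0.001,0],"dr":[0,0,0],"fingers":0.025},{"slide":[0,0.001,0],"dr":[0,0,0],"fingers":0.025},{"slide":[0,0.001,0],"dr":[0,0,0],"fingers":0.025}]'

```text
t: 18.02
eef_pos: [456.0, -305.4, 2.5]
tcp_rot: [-1.57, 0.0, 0.166]
ft_force: [1.1, -1.2, -0.6]
opening: 0.37
```

>>> drive_tool --steps '[{"slide":[0,0,0],"dr":[0,0,0],"fingers":0.025},{"slide":[0,0,0],"dr":[0,0,0],"fingers":0.025},{"slide":[0,0,0],"dr":[0,0,0],"fingers":0.025}]'

```text
t: 18.27
eef_pos: [456.2, -305.3, 2.5]
tcp_rot: [-1.57, 0.0, 0.167]
ft_force: [-1.1, 0.1, -0.2]
opening: 0.353
```

```bash
python3 go.py a .034 0 0 0 0 0;python3 w.py w12 '[]'
```

```text
t 18.27 cmd [ 458.4 -305.9    2.6] [-1.571  0.     0.17 ] meas [ 456.2 -305.3    2.5] [-1.57   0.     0.167] F [-1.1  0.1 -0.2] op 33.6
```

View pics/w12.png

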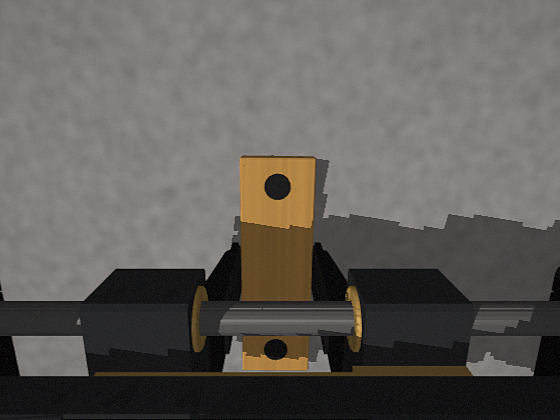

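Brass is held centrally: its end is at row 156, exactly midway between the green (180) and blue (132) values. I'll lift and carry it to m1.

>>> drive_tool --steps '[{"slide":[0,-0.03,0],"dr":[0,0,0],"fingers":0.025},{"slide":[0,-0.07,0],"dr":[0,0,0],"fingers":0.025},{"slide":[0,-0.085,0.035],"dr":[0,0,0],"fingers":0.025},{"slide":[0.005,-0.085,0.075],"dr":[0,0,0],"fingers":0.025},{"slide":[0.01,-0.085,0.115],"dr":[0,0,0],"fingers":0.025}]'

```text
t: 18.73
eef_pos: [447.1, -189.6, 88.7]
tcp_rot: [-1.572, -0.002, 0.165]
ft_force: [1.4, -0.2, -2.0]
opening: 0.352
```

```bash
python3 go.py a .01 -.085 .115 0 0 0  615.5 113.3 60 .02
```

```text
t 18.73 cmd [ 448.8 -190.9   87.6] [-1.571  0.     0.17 ] meas [ 447.1 -189.6   88.7] [-1.572 -0.002  0.165] F [ 1.4 -0.2 -2. ] op 33.5
slide [0.2158, 0.0277, 0.2715] dr [-0.0, 0.15, -0.0] rows 8.3
```

>>> drive_tool --steps '[{"slide":[0.024,0,0.03],"dr":[0,0.03,0],"fingers":0.025},{"slide":[0.048,0,0.06],"dr":[0,0.06,0],"fingers":0.025},{"slide":[0.072,0,0.09],"dr":[0,0.09,0],"fingers":0.025},{"slide":[0.096,0,0.12],"dr":[0,0.12,0],"fingers":0.025},{"slide":[0.12,0,0.15],"dr":[0,0.15,0],"fingers":0.025}]'

```text
t: 19.15
eef_pos: [541.2, -20.4, 87.6]
tcp_rot: [-1.571, 0.0, 0.015]
ft_force: [0.3, -0.9, -2.4]
opening: 0.351
```

```bash
python3 go.py a .12 0 .15 0 .15 0  615.5 113.3 40 .02
```

```text
t 19.15 cmd [541.6 -22.7  87.7] [-1.571  0.     0.02 ] meas [541.2 -20.4  87.6] [-1.571  0.     0.015] F [ 0.3 -0.9 -2.4] op 33.4
slide [0.0766, 0.0477, 0.1345] dr [-0.0, 0.0, -0.0] rows 3.9
```

>>> drive_tool --steps '[{"slide":[0.02,0,0.035],"dr":[0,0,0],"fingers":0.025},{"slide":[0.04,0.005,0.07],"dr":[0,0,0],"fingers":0.025},{"slide":[0.06,0.015,0.105],"dr":[0,0,0],"fingers":0.025},{"slide":[0.0765,0.035,0.1345],"dr":[0,0,0],"fingers":0.025},{"slide":[0.0765,0.0475,0.1345],"dr":[0,0,0],"fingers":0.025}]'

```text
t: 19.57
eef_pos: [616.8, 118.4, 38.8]
tcp_rot: [-1.57, -0.002, 0.021]
ft_force: [-1.3, -0.7, -2.4]
opening: 0.355
```

>>> drive_tool --steps '[{"slide":[0,0,0],"dr":[0,0,0],"fingers":0.025},{"slide":[0,0,0],"dr":[0,0,0],"fingers":0.025},{"slide":[0,0,0],"dr":[0,0,0],"fingers":0.025}]'

```text
t: 19.82
eef_pos: [614.8, 112.5, 40.7]
tcp_rot: [-1.571, -0.0, 0.016]
ft_force: [-0.3, 0.7, -1.9]
opening: 0.353
```

```bash
python3 go.py a .0765 .0475 .1345 0 0 0  615.5 113.3 15 .02; python3 w.py w13 '[[615.5,113.3,12],[544.5,111.9,12],[686.5,114.7,12]]'
```

```text
t 19.82 cmd [615.4 113.3  40.2] [-1.571  0.     0.02 ] meas [614.8 112.5  40.7] [-1.571 -0.     0.016] F [-0.3  0.7 -1.9] op 33.6
slide [0.0001, 0.0252, -0.0] dr [-0.0, 0.0, -0.0] rows 0.6
```

View pics/w13.png

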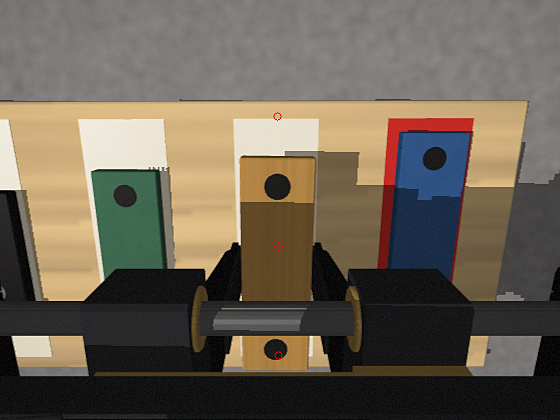

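Brass is over m1 (columns 234–319) and aligned, with blue and green lying on their marks either side. I'll lower it and release.

>>> drive_tool --steps '[{"slide":[0.001,0.015,-0.0005],"dr":[0,0,0],"fingers":0.025},{"slide":[0.001,0.0245,-0.0005],"dr":[0,0,0],"fingers":0.025},{"slide":[0.001,0.0255,-0.0005],"dr":[0,0,0],"fingers":0.025},{"slide":[0.001,0.0255,-0.0005],"dr":[0,0,0],"fingers":0.025},{"slide":[0.001,0.0255,-0.0005],"dr":[0,0,0],"fingers":0.048}]'

```text
t: 20.28
eef_pos: [616.1, 112.6, 15.2]
tcp_rot: [-1.571, -0.0, 0.016]
ft_force: [-0.6, 0.5, 0.5]
opening: 0.387
```

>>> drive_tool --steps '[{"slide":[0,0,0],"dr":[0,0,0],"fingers":0.048},{"slide":[0,0,0],"dr":[0,0,0],"fingers":0.048},{"slide":[0,-0.02,0],"dr":[0,0,0],"fingers":0.048},{"slide":[0,-0.06,0],"dr":[0,0,0],"fingers":0.048},{"slide":[0,-0.1,0],"dr":[0,0,0],"fingers":0.048}]'

```text
t: 20.7
eef_pos: [615.2, 112.9, 115.1]
tcp_rot: [-1.571, 0.003, 0.017]
ft_force: [0.5, -0.3, 0.1]
opening: 0.499
```

>>> drive_tool --steps '[{"slide":[-0.03,-0.02,0],"dr":[0,0,0],"fingers":0.048},{"slide":[-0.07,-0.03,0],"dr":[0,0,0],"fingers":0.048},{"slide":[-0.11,-0.03,0],"dr":[0,0,0],"fingers":0.048},{"slide":[-0.15,-0.03,0],"dr":[0,0,0],"fingers":0.048},{"slide":[-0.18,-0.03,0],"dr":[0,0,0],"fingers":0.048}]'

```text
t: 21.12
eef_pos: [432.9, 109.8, 145.2]
tcp_rot: [-1.571, -0.0, 0.017]
ft_force: [0.9, 0.5, -0.2]
opening: 0.506
```

```bash
python3 go.py
python3 - <<'E'
from cell import optics
import cv2
for n in("top","scene"): cv2.imwrite(f"pics/{n}3.png",optics.read_camera(n)[:,:,::-1])
E
```

```text
t 21.12 cmd [615.4 113.3  40.2] [-1.571  0.     0.02 ] meas [432.9 109.8 145.2] [-1.571 -0.     0.017] F [ 0.9  0.5 -0.2] op 48.1
```

View pics/top3.png

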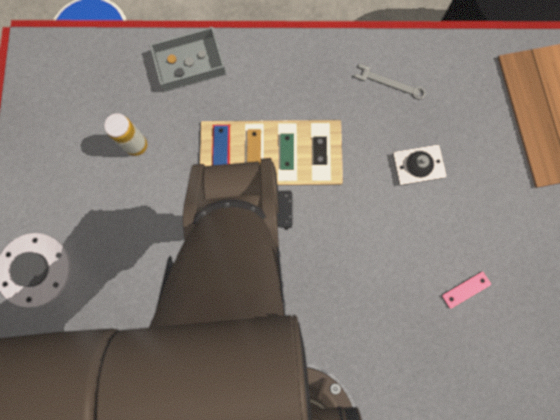

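View pics/scene3.png

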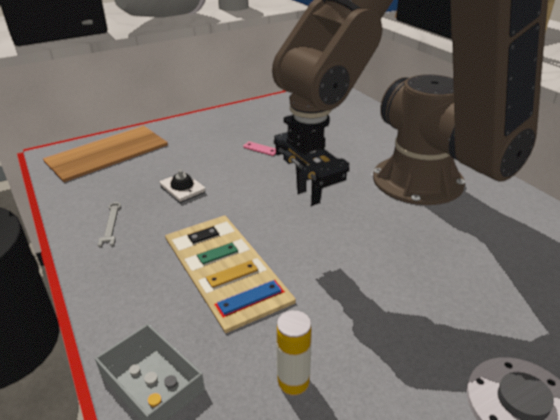

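All four are laid in order, and the mount and can look untouched. I'll move the arm aside to measure the result.

>>> drive_tool --steps '[{"slide":[0,0,-0.04],"dr":[0,0,0],"fingers":0.048},{"slide":[0,0,-0.08],"dr":[0,0,0],"fingers":0.048},{"slide":[0,0,-0.12],"dr":[0,0,0],"fingers":0.048},{"slide":[0,0,-0.16],"dr":[0,0,0],"fingers":0.048},{"slide":[0,0,-0.2],"dr":[0,0,0],"fingers":0.048}]'

```text
t: 21.63
eef_pos: [439.7, -92.1, 145.1]
tcp_rot: [-1.571, -0.001, 0.017]
ft_force: [0.3, 0.1, 1.0]
opening: 0.503
```

>>> drive_tool --steps '[{"slide":[0,0,-0.04],"dr":[0,0,0],"fingers":0.048},{"slide":[0,0,-0.08],"dr":[0,0,0],"fingers":0.048},{"slide":[0,0,-0.12],"dr":[0,0,0],"fingers":0.048},{"slide":[0,0,-0.16],"dr":[0,0,0],"fingers":0.048},{"slide":[0,0,-0.16],"dr":[0,0,0],"fingers":0.048}]'

```text
t: 22.05
eef_pos: [443.0, -256.5, 144.9]
tcp_rot: [-1.573, -0.003, 0.013]
ft_force: [0.5, 1.5, -0.0]
opening: 0.507
```

```bash
cat > meas.py <<'E'
import cv2,numpy as np
from cell import optics
from h import *
m=optics.camera_model("top"); im=optics.read_camera("top")[:,:,::-1].copy(); cv2.imwrite("pics/top4.png",im)
hsv=cv2.cvtColor(im,cv2.COLOR_BGR2HSV); H,S,V=[hsv[...,i].astype(int) for i in range(3)]
def win(u0,u1,v0,v1):
    w=np.zeros(im.shape[:2],bool); w[v0:v1,u0:u1]=1; return w
r={"blue":((S>100)&(H>95)&(H<125)&win(205,240,115,190),20,(614,194.7)),
"brass":((S>130)&(H>8)&(H<30)&win(246,263,115,190),20,(615.9,114.3)),
"green":((S>70)&(H>50)&(H<95)&win(275,302,115,190),20,(616.6,35.1)),
"black":((V<70)&win(306,335,115,190),20,(618.8,-45.3)),
"foot":((S<60)&(V>150)&win(385,455,135,195),18,(587.41,-279.18))}
for k,(mk,z,c) in r.items():
    q=rect(m,mk,z); print(k,np.round(q[:5],2),"off",np.round(np.array(q[:2])-c,1))
cv2.imwrite("pics/crop4.png",cv2.resize(im[110:200,190:350],None,fx=5,fy=5,interpolation=cv2.INTER_CUBIC))
a=cv2.imread("pics/top0.png"); print("can diff",np.abs(a[100:165,95:155].astype(int)-im[100:165,95:155]).mean(), "mount diff",np.abs(a[140:175,390:450].astype(int)-im[140:175,390:450]).mean())
E
python3 meas.py
```

```text
blue [6.1390e+02 1.9481e+02 1.2202e+02 2.8760e+01 3.0000e-02] off [-0.1  0.1]
brass [6.1566e+02 1.1588e+02 1.0424e+02 2.8520e+01 2.0000e-02] off [-0.2  1.6]
green [6.1499e+02 3.6130e+01 8.1560e+01 2.6350e+01 1.0000e-02] off [-1.6  1. ]
black [642.6  -31.7   12.44   4.77   0.  ] off [23.8 13.6]
foot [ 586.91 -279.3   168.54  144.13   -1.56] off [-0.5 -0.1]
can diff 44.74008547008547 mount diff 45.77825396825397
```

View pics/crop4.png

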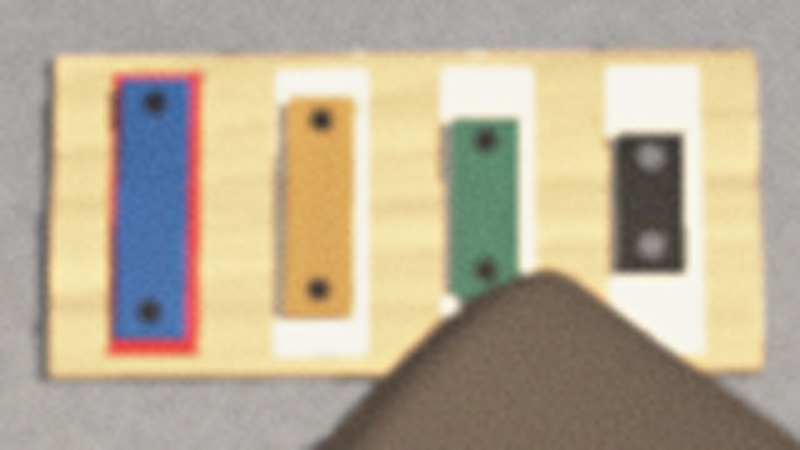

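The auto-exposure changed (the image is brighter), so the black threshold and the image differences are invalid. I'll redo those checks on top3, which has the original exposure.

```bash
python3 - <<'E'
import cv2,numpy as np
from cell import optics
from h import *
m=optics.camera_model("top")
print("black",bp(m,[[319.8,150.6]],20).round(1))
a=cv2.imread("pics/top0.png").astype(int);b=cv2.imread("pics/top3.png").astype(int)
for n,(u0,u1,v0,v1) in {"can":(95,155,100,165),"mount":(385,455,138,176)}.items():
    print(n,"mean diff",np.abs(a[v0:v1,u0:u1]-b[v0:v1,u0:u1]).mean(), "phase shift px",cv2.phaseCorrelate(a[v0:v1,u0:u1].mean(2),b[v0:v1,u0:u1].mean(2)))
hsv=cv2.cvtColor(b.astype(np.uint8),cv2.COLOR_BGR2HSV); mk=(hsv[...,1]<60)&(hsv[...,2]>150); w=np.zeros_like(mk); w[135:195,385:455]=1
print("foot",[np.round(x,2) for x in rect(m,mk&w,18)])
mk=hsv[...,2]<60; w=np.zeros_like(mk); w[130:170,306:335]=1
print("black",[np.round(x,2) for x in rect(m,mk&w,20)])
E
```

```text
black [[617.6 -43.2  20. ]]
can mean diff 26.062478632478634 phase shift px ((0.018816639471818775, -0.06967228649531876), 1.1098848909038586)
mount mean diff 26.318295739348372 phase shift px ((-0.05268344822636806, 0.011192995546032591), 0.91954224846416)
foot [np.float64(584.44), np.float64(-276.6), np.float64(163.41), np.float64(138.85), np.float64(-1.56), array([415.89, 170.75])]
black [np.float64(628.94), np.float64(-34.11), np.float64(9.95), np.float64(4.77), np.float64(0.0), array([315.82, 145.55])]
```

All plates are within about 2.5 mm of their mark centres. The mount and can have moved less than 0.1 px, and the gripper is free in the air. I'll hand in.

```bash
python3 -c "
from cell import env
s=env.state();print(s['t'],s['eef_pos'],s['ft_force'],abs(s['qvel']).max())
print(env.job_done())"
```

```text
22.1 [ 442.35234616 -253.49982266  144.61994222] [ 0.12297262  0.54608355 -0.54721633] 0.06478246224373409
the job is handed in; nothing more can be done
None
```

I laid all four plates on the board in order from the red mark: blue, brass, green, black. I handed the job in at 22.1 s; no verdict is reported. I drew the brass plate out level by 77 mm, with about 5 N of drag, and re-gripped it at its centre before lifting.

Last checks from the top camera:
- **Plates:** measured offsets from the mark centres are blue 0.1 mm, brass 1.6 mm, green 1.9 mm and black about 2.4 mm. The measured angles of blue, brass and green match their marks within 0.01 rad. Green's offset along its length is less certain, because the arm hid its near end. I read black's position off the crop by eye and did not measure its angle, but it looks aligned there.
- **Mount and can:** both are unmoved, with an image shift under 0.1 px.
- **Gripper:** it is empty and clear at 145 mm height, touching nothing.

**Failed or disagreeing checks:**
- The camera's exposure brightened after the first picture. That broke my automatic black-plate and mount-outline measurements and the image-difference test in the final pictures.
- I relied on phase correlation for the mount and can, and on the crop for black.
- The wrist camera put the marks 1–2 mm toward -y compared with the top camera. I placed plates between the two readings.
- The first grip on the black plate was too high, so I opened and redid it before lifting.

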